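# Hang the red colour tile on the viewing rail

## Robot

A 6-joint arm with a two-finger parallel gripper is mounted at the origin on the work surface. World frame = base frame: x ahead of the robot, y to its left, z up, the work surface at z = 0. Lengths are in m, angles in rad, forces in N, time in s.
With the tool pointing down it reaches from about 0.375 to 0.9 m from the base axis. Payload 3.1 kg.
Tool frame: the origin (TCP) lies on the centre line of the jaws, within the pads' length; the fingertips stand robot.tip_reach ahead of it and the grasp point (between the pads) lies 8 mm behind it (robot.tip_reach is the distance from the TCP to the fingertips, in m); z points along the fingers, y is the line along which they close (so a half turn about z gives the same grasp; the last joint's range is limited). The gripper opens to 87 mm and grips with 3 to 60 N. Pads are 19 mm wide; open, the fingers measure 117 mm over their backs; the gripper's body (75 mm by 190 mm) begins 51 mm behind the grasp point.
Start: joints at [1.077, 0.527, 1.433, -0, 1.181, -0.178], TCP at [0.194, 0.594, 0.203] pointing down, gripper open.
Joint ranges: [-3.08, 3.08], [-0.75, 2.2], [0.22, 2.44], [-1.43, 4.57], [0, 2.65], [-2.85, 2.85]. Speed limits (rad/s): [2.79, 2.79, 3.14, 3.14, 3.14, 3.14].

## Interface

Orientations are given as a unit quaternion [x, y, z, w].
In Python, from rig import robot gives the robot as it stands.
- The arm moves only by the tool jog_arm, never from a script. Its argument "motion" is one flat list of numbers, 7 for each row, row after row: the shift along the tool's x, y, z scaled (see below), then the turn, a rotation vector about the tool's x, y, z scaled (see below), then the gripper's target within -1 to 1 (shut at 1, half-way at 0, fully open at -1). In form: [x, y, z, rx, ry, rz, hand, x, y, z, rx, ry, rz, hand, ...]. A call has 1 to 12 rows; each row shifts and turns the commanded pose from where the row before left it, along the tool's axes as they then stand; what a row does not reach is not made up. The controller multiplies each number of a shift by 4 cm and each number of a turn by 4 degrees. A row lasts 1/8 s, in which the tool goes at most 62.5 mm and 10.7 degrees, less where a joint would pass 70% of its speed; a pose out of reach is approached as far as the arm can. A call with a number of a shift or a turn outside -1 to 1 is refused whole. A call with a gripper value outside its range is refused whole. The fingers move at their own pace and stop on an object; "grip_force" is the grip in N (left out, the last holds). Time passes only in rows, so rows that do not move let the fingers close. It gives the time, the measured TCP pose, the force, the opening and the grip force at its end, in the units of the state.
- robot.get_obs(): the state, without advancing time (a new reading comes with each control period).
- robot.camera(name): name is "scene" or "side" or "wrist"; returns the picture (384x512x3 uint8, blue, green, red); there is no depth.
- robot.calibration(name): a dict with "fx", "fy", "cx", "cy" (pixels), "dist_coeffs" ([k1, k2, p1, p2, k3] as OpenCV has them; the pictures are not rectified), "R" (3x3) and "t" (3): a world point X has camera coordinates R X + t; the wrist camera has in their place "T_tool_cam" (4x4, takes a point from camera to tool coordinates, whose origin is the TCP and whose axes are the flange's). Camera axes: x right, y down, z forward; pixel columns grow to the right and rows downward; lengths in m; the calibration is good to about 2 mm. A picture is of the moment at which its call begins: read the wrist's pose just before it. calibration takes no time and is no camera call.
- robot.hand_in(): hands the job in; it is judged then, once.
The state is a dict: "time": time; "q": joint angles; "joint_velocities": joint speeds; "joint_torque": joint torques, N m; "position": TCP position; "tool_rot": TCP orientation; "ft_force": force on the tool from outside, world axes, zero at the start; "moment": the same for the moment, N m; "grip_width": finger opening in m; "grip_force": force on a finger pad.
Only numpy, scipy, OpenCV 4.12 (cv2) and the standard library are available. Lean on these libraries where they do the work, as an engineer would, in place of code of your own. Each camera call takes 0.05 s, during which the arm holds its last target. There are 200 camera calls.

## Task

Take the carrier with the red tile and hook it over the viewing rail at the green band. Then, keeping it hooked on the rail, slide it along until it hangs centred on the yellow band, and let go. Leave the blue carrier standing where it is.

Things in the scene. Friction and masses are not known exactly. Their poses are not given: they have to be found in the camera images.
- red_carrier: Tile carrier, 0.32 kg, 201 mm tall: foot 46 (x) x 90 (y) mm; plate with red tile up to 82 mm; red grip post 22 x 22 mm from 147 to 201 mm. Origin: hook's seat (rail's centre when hung), 139 mm above underside. Hook strip 30 mm wide: stem 23 mm off at -x, roof over the seat, lip 23 mm off at +x. Rail goes in from +x under the lip, 17 to 57 mm below origin; then lower. At the start +x faces away from robot.
- blue_carrier: The other carrier, same shape, size and axes as the red one, but with a blue tile and a blue grip post. Stands on the table beside it, to the left or right; a bystander to be left standing where it is. Origin 139 mm above the table.
- green_band: Green painted band, 50 mm long, on the viewing rail, with a green strip on the base plate below. Rail: fixed level steel bar, 12 mm thick, centre line 190 mm above the table, 440 mm clear between two end posts 14 mm higher; base plate 120 mm wide. Origin: rail's centre line, middle of the band; y along the rail, x away from the robot, z up. On the rail's left or right half. Paint only, no stop.
- yellow_band: Yellow painted band, 50 mm long, on the other half of the same rail, 180 to 260 mm from the green one, with a matching yellow strip on the base plate. Origin and axes as for the green band. The hook strip is 30 mm wide, so when it is centred about 10 mm of yellow shows on each side.

How it is judged:
By the outcome, as a careful person would: the job done as asked, in the order asked, and still so for the second after the job is handed in, with the robot touching nothing.
It also fails if it takes over 45 s, if anything falls off the work surface, if the arm or the gripper's body presses on something with over 40 N, if the wrist force passes 120 N, or if a joint passes its speed limit or range.

## Working session

There is one attempt and no reset: what is moved stays moved. The work goes in short steps, Python scripts to look and compute and a tool call to move; the robot and the scene stay as the last step left them, time stands still between calls to the robot, and variables do not carry over. Pictures are saved under pics/ and viewed, at most 10 in all, crops included, and the job is handed in when it is done.

Besides the shell and the picture viewer there is one more tool, called after "Emit:" by a JSON object that holds its "api" and its "payload". jog_arm: Moves the arm, as the interface text tells. Shifts and turns lie within -1 to 1; 1 stands for 4 cm of shift or 4 degrees of turn. Its arguments: {"type":"object","properties":{"motion":{"type":"array","items":{"type":"number"}},"grip_force":{"type":"number"}},"required":["motion"]}

```bash
mkdir -p pics; ls; python3 - <<'E'
from rig import robot
import cv2,numpy as np
np.set_printoptions(precision=4,suppress=True)
a=robot.camera("scene");b=robot.camera("side")
cv2.imwrite("pics/scene0.png",a);cv2.imwrite("pics/side0.png",b)
for n in("scene","side","wrist"):print(n,robot.calibration(n))
print(robot.get_obs(),robot.tip_reach)
E
```

```text
pics
scene {'fx': 406.08813653676964, 'fy': 406.08813653676964, 'cx': 252.73042040030938, 'cy': 194.5352080758497, 'dist_coeffs': array([0.0207, 0.    , 0.    , 0.    , 0.    ]), 'R': array([[-0.7675,  0.6408, -0.0168],
       [ 0.5333,  0.6238, -0.5714],
       [-0.3557, -0.4475, -0.8205]]), 't': array([ 0.453 , -0.1953,  1.1539])}
side {'fx': 425.2156903809609, 'fy': 425.2156903809609, 'cx': 262.4463783409027, 'cy': 183.716109707449, 'dist_coeffs': array([-0.1224,  0.    ,  0.    ,  0.    ,  0.    ]), 'R': array([[-0.9728, -0.231 , -0.0153],
       [-0.1327,  0.6106, -0.7808],
       [ 0.1896, -0.7575, -0.6247]]), 't': array([0.5512, 0.2193, 0.8737])}
wrist {'fx': 307.84953098504025, 'fy': 307.84953098504025, 'cx': 257.22647191206215, 'cy': 187.49496958711168, 'dist_coeffs': array([-0.0322,  0.    ,  0.    ,  0.    ,  0.    ]), 'T_tool_cam': array([[-0.0003, -0.9559, -0.2937,  0.0799],
       [ 1.    , -0.0005,  0.0005,  0.0002],
       [-0.0007, -0.2937,  0.9559, -0.1821],
       [ 0.    ,  0.    ,  0.    ,  1.    ]])}
{'time': 0.1, 'q': array([ 1.0765,  0.5284,  1.4338, -0.    ,  1.1814, -0.1785]), 'joint_velocities': array([-0.0003, -0.0011, -0.0017,  0.0002,  0.0016, -0.0011]), 'joint_torque': array([ -0.0008, -44.0985, -17.715 ,   0.0634,   0.0534,  -0.    ]), 'position': array([0.1938, 0.5935, 0.2023]), 'tool_rot': array([ 0.1572,  0.9876, -0.0009, -0.0003]), 'ft_force': array([0.5791, 1.2549, 0.249 ]), 'moment': array([ 0.0089, -0.0068, -0.0115]), 'grip_force': 0.0, 'grip_width': 0.08693859991337412} 0.011
```

View pics/scene0.png

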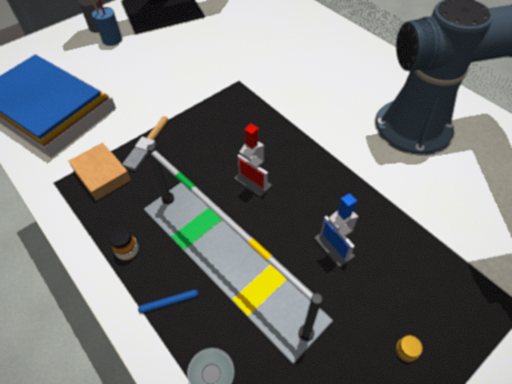

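View pics/side0.png

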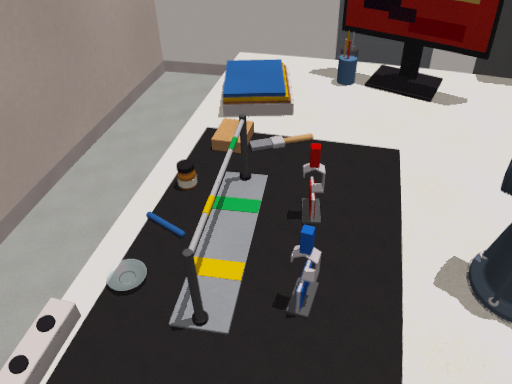

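Scene view: red post at (251,132), red tile (253,175), blue carrier at (340,230); rail runs from (153,148) to (315,300), with green band at (185,181) and yellow band at (260,249). The side view agrees: posts at (315,155) and (307,240), and the bands at (235,143) and (208,204).

```bash
cat > h.py <<'E'
from rig import robot
import cv2,numpy as np
from scipy.spatial.transform import Rotation as Ro
np.set_printoptions(precision=4,suppress=True)
def mask(im,c):
    h=cv2.cvtColor(im,cv2.COLOR_BGR2HSV);lo,hi={'g':(45,80),'y':(22,35),'b':(105,125),'r':(0,6)}[c]
    m=cv2.inRange(h,(lo,140,90),(hi,255,255))
    if c=='r': m|=cv2.inRange(h,(174,140,90),(180,255,255))
    return m
def blobs(im,c,amin=30):
    n,l,s,ce=cv2.connectedComponentsWithStats(mask(im,c))
    out=[]
    for i in range(1,n):
        if s[i,4]>=amin:
            out.append((s[i,4],ce[i],cv2.minAreaRect(np.argwhere(l==i)[:,::-1].astype(np.float32))))
    return out
def pose(n,obs=None):
    k=robot.calibration(n)
    if n=='wrist':
        o=obs;T=np.eye(4);T[:3,:3]=Ro.from_quat(o['tool_rot']).as_matrix();T[:3,3]=o['position'];T=T@k['T_tool_cam']
        return k,T[:3,:3],T[:3,3]
    return k,k['R'].T,-k['R'].T@k['t']
def ray(n,uv,obs=None):
    k,R,c=pose(n,obs);K=np.array([[k['fx'],0,k['cx']],[0,k['fy'],k['cy']],[0,0,1]])
    p=cv2.undistortPoints(np.array([[uv]],float),K,np.array(k['dist_coeffs']))[0,0]
    return c,R@np.array([*p,1])
def onz(n,uv,z,obs=None):
    c,d=ray(n,uv,obs);return c+d*(z-c[2])/d[2]
def tri(r1,r2):
    A=[];b=[]
    for c,d in(r1,r2):
        d=d/np.linalg.norm(d);P=np.eye(3)-np.outer(d,d);A.append(P);b.append(P@c)
    return np.linalg.lstsq(np.vstack(A),np.hstack(b),rcond=None)[0]
E
python3 - <<'E'
from h import *
for n in("scene","side"):
    im=cv2.imread(f"pics/{n}0.png");print(n,'cam',pose(n)[2])
    for c in'gyrb':
        for a,ce,r in blobs(im,c):
            if 130<ce[0]<360 and 100<ce[1]<320: print(c,a,ce,'size',np.array(r[1]),onz(n,ce,.192)[:2],onz(n,ce,.174)[:2],onz(n,ce,.0)[:2])
E
```

```text
scene cam [0.8623 0.3479 0.8428]
g 125 [184.64  180.088] size [20.1314  6.2088] [ 0.6615 -0.1231] [ 0.6559 -0.1361] [ 0.6022 -0.262 ]
g 835 [195.7916 228.1198] size [17.651  49.6955] [ 0.7088 -0.0174] [ 0.7046 -0.0275] [ 0.6636 -0.1252]
y 194 [259.7371 248.433 ] size [25.6961  7.4667] [0.6458 0.0912] [0.6399 0.0841] [0.582  0.0154]
y 1187 [258.6807 289.6942] size [22.3355 53.9605] [0.6972 0.1487] [0.6926 0.1432] [0.6485 0.09  ]
r 108 [251.0556 128.6204] size [10.6066 10.6066] [ 0.4697 -0.1451] [ 0.4588 -0.1588] [ 0.3538 -0.2906]
r 48 [249.8125 166.3333] size [27.4561  2.047 ] [ 0.5395 -0.0651] [ 0.5306 -0.0765] [ 0.4443 -0.1869]
b 147 [348.449 199.483] size [13.435  11.3137] [0.4475 0.1216] [0.436  0.1154] [0.3251 0.0549]
b 69 [335.1014 232.3768] size [34.7089  2.8201] [0.5198 0.1553] [0.5103 0.15  ] [0.4188 0.0985]
b 430 [167.8279 300.2907] size [ 7.1837 61.0135] [0.8238 0.0654] [0.8228 0.0576] [ 0.8125 -0.0179]
side cam [0.3996 0.6552 0.7255]
g 62 [232.871 143.   ] size [ 5.1995 12.2559] [ 0.6622 -0.1225] [ 0.6711 -0.1488] [ 0.7568 -0.4025]
g 589 [236.3769 204.09  ] size [47.1942 13.0326] [0.5956 0.0791] [0.6023 0.0597] [ 0.6662 -0.1283]
y 135 [208.5185 204.1111] size [ 7.2566 19.4288] [0.6476 0.0906] [0.6559 0.0716] [ 0.7368 -0.1126]
y 874 [218.5664 268.0023] size [51.7158 18.1096] [0.5806 0.2362] [0.5867 0.2221] [0.6457 0.0854]
r 225 [315.1822 154.1867] size [ 9.4259 24.1511] [ 0.4722 -0.1174] [ 0.4747 -0.1435] [ 0.4984 -0.3955]
b 229 [165.8253 223.4716] size [42.1718  5.5816] [0.7067 0.1583] [0.717  0.1416] [ 0.8172 -0.0205]
b 371 [306.8814 238.5903] size [14.4988 29.4164] [0.4513 0.1399] [0.453  0.1225] [ 0.4699 -0.0456]
b 53 [301.717  294.4906] size [ 2.6304 26.4682] [0.4407 0.2584] [0.4421 0.245 ] [0.4555 0.1156]
```

Emit:
{"api": "jog_arm", "payload": {"motion": [0,0,-0.8,0,0,-0.9,-1,0,0,-0.8,0,0,-0.9,-1,0,0,-0.8,0,0,-0.9,-1,0,0,-0.8,0,0,-0.9,-1,0,0,-0.8,0,0,-0.9,-1,-0.8,-0.9,0,0,0,0,-1,-0.8,-0.9,0,0,0,0,-1,-0.8,-0.9,0,0,0,0,-1,-0.8,-0.9,0,0,0,0,-1,-0.8,-0.9,0,0,0,0,-1,-0.8,-0.9,0,0,0,0,-1,-0.8,-0.9,0,0,0,0,-1]}}

```text
time: 1.6
position: [0.4183, 0.3403, 0.3627]
tool_rot: [0.001, 1.0, -0.0, -0.0]
ft_force: [1.4, 0.8, -0.7]
grip_width: 0.0869
grip_force: 0.0
```

Emit:
{"api": "jog_arm", "payload": {"motion": [-0.07,-1,0,0,0,0,-1,-0.07,-1,0,0,0,0,-1,-0.07,-1,0,0,0,0,-1,-0.07,-1,0,0,0,0,-1,-0.07,-1,0,0,0,0,-1,-0.07,-1,0,0,0,0,-1,-0.07,-1,0,0,0,0,-1,-0.07,-1,0,0,0,0,-1,-0.07,-1,0,0,0,0,-1,-0.07,-1,0,0,0,0,-1,-0.07,-1,0,0,0,0,-1,-0.07,-1,0,0,0,0,-1]}}

```text
time: 3.1
position: [0.4501, -0.1395, 0.3628]
tool_rot: [0.001, 1.0, 0.0, -0.0]
ft_force: [-0.4, 0.5, 0.4]
grip_width: 0.087
grip_force: 0.0
```

Emit:
{"api": "jog_arm", "payload": {"motion": [0,0,0,0,0,0,-1,0,0,0,0,0,0,-1]}}

```text
time: 3.35
position: [0.45, -0.1377, 0.3627]
tool_rot: [0.001, 1.0, 0.001, -0.001]
ft_force: [0.7, -0.5, 0.5]
grip_width: 0.0871
grip_force: 0.0
```

```bash
python3 - <<'E'
from h import *
o=robot.get_obs();im=robot.camera("wrist");print(o['position'],o['tool_rot'])
cv2.imwrite("pics/w1.png",im)
for c in'rgy':
  for a,ce,r in blobs(im,c):
    print(c,a,ce,r[1],r[2],onz('wrist',ce,.201,o),onz('wrist',ce,.192,o)[:2],[onz('wrist',p,.201,o)[:2] for p in cv2.boxPoints(r)])
E
```

```text
[ 0.45   -0.1377  0.3627] [ 0.001   1.      0.0007 -0.0006]
r 38 [271.9211 157.7368] (2.6303837299346924, 14.302711486816406) 80.53767395019531 [ 0.4403 -0.1207  0.201 ] [ 0.4421 -0.1203] [array([ 0.4401, -0.129 ]), array([ 0.4374, -0.1131]), array([ 0.4404, -0.1125]), array([ 0.4431, -0.1285])]
r 398 [254.1784 185.3869] (24.988645553588867, 19.070281982421875) 80.53767395019531 [ 0.473 -0.141  0.201] [ 0.4757 -0.1411] [array([ 0.4582, -0.1549]), array([ 0.4546, -0.1333]), array([ 0.4844, -0.1284]), array([ 0.4882, -0.1506])]
g 1014 [264.9517 243.9911] (41.339412689208984, 24.92636489868164) 85.60128784179688 [ 0.5488 -0.1281  0.201 ] [ 0.5535 -0.1278] [array([ 0.5226, -0.1453]), array([ 0.5202, -0.1152]), array([ 0.577 , -0.1102]), array([ 0.5796, -0.1417])]
g 310 [269.0129 315.8903] (9.081531524658203, 34.32819366455078) 87.39744567871094 [ 0.6566 -0.122   0.201 ] [ 0.6641 -0.1216] [array([ 0.6503, -0.1455]), array([ 0.648 , -0.0995]), array([ 0.6628, -0.0985]), array([ 0.6652, -0.145 ])]
y 895 [376.9944 233.5721] (25.3679141998291, 44.15896224975586) 3.3664608001708984 [0.5354 0.01   0.201 ] [0.5397 0.0139] [array([ 0.5687, -0.0057]), array([ 0.5088, -0.0086]), array([0.5109, 0.0225]), array([0.5711, 0.0269])]
```

View pics/w1.png

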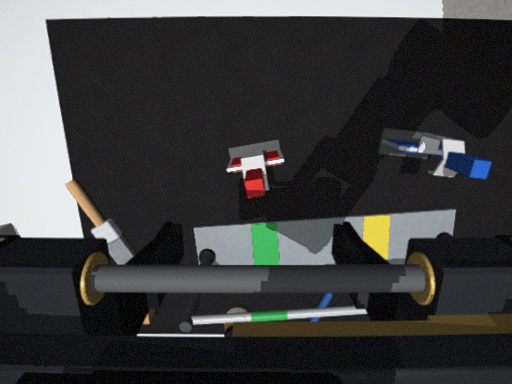

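Wrist view: red post top at about (254,190), carrier yawed about +9.5°. The green band on the rail is at (269,316), and the rail is yawed about +3–4°.

Emit:
{"api": "jog_arm", "payload": {"motion": [-0.6,-0.1,0,0,0,0,-1,0,0,0.8,0,0,-0.8,-1,0,0,0.8,0,0,-0.8,-1,0,0,0.8,0,0,-0.8,-1,0,0,0.8,0,0,0,-1,0,0,0.8,0,0,0,-1,0,0,0.8,0,0,0,-1,0,0,0,0,0,0,-1,0,0,0,0,0,0,-1]}}

```text
time: 4.53
position: [0.4753, -0.142, 0.1722]
tool_rot: [-0.083, 0.997, -0.0, 0.001]
ft_force: [-0.2, -0.3, 0.0]
grip_width: 0.087
grip_force: 0.0
```

```bash
python3 - <<'E'
from h import *
o=robot.get_obs();print(o['position'],Ro.from_quat(o['tool_rot']).as_matrix())
im=[robot.camera(n) for n in("wrist","side")]
s=cv2.resize(im[1][100:260,230:400],None,fx=2.4,fy=2.4,interpolation=cv2.INTER_CUBIC)
cv2.imwrite("pics/g1.png",np.hstack([im[0][:,100:480],s]))
E
```

```text
[ 0.4753 -0.142   0.1722] [[-0.9861 -0.1663  0.0015]
 [-0.1664  0.9861 -0.0008]
 [-0.0014 -0.001  -1.    ]]
```

View pics/g1.png

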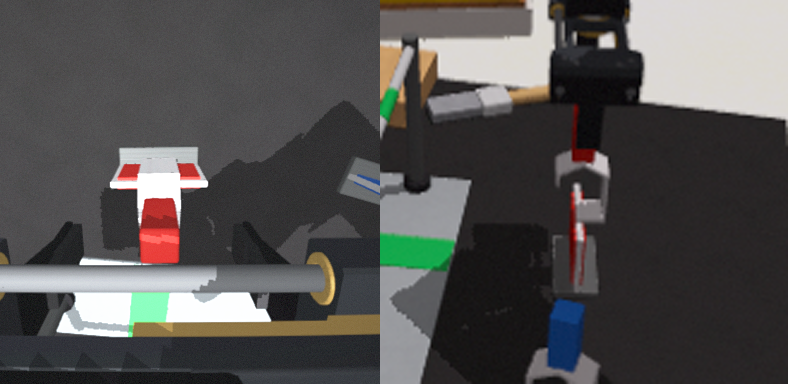

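Wrist/side view: the jaws are astride the red post (160,230) and square to it. Closing.

Emit:
{"api": "jog_arm", "payload": {"motion": [0,0,0,0,0,0,1,0,0,0,0,0,0,1,0,0,0,0,0,0,1,0,0,0,0,0,0,1,0,0,0,0,0,0,1,0,0,0,0,0,0,1], "grip_force": 40}}

```text
time: 5.38
position: [0.4744, -0.1424, 0.1711]
tool_rot: [-0.083, 0.997, 0.0, -0.0]
ft_force: [-0.4, 0.5, -0.4]
grip_width: 0.035
grip_force: 0.0
```

Emit:
{"api": "jog_arm", "payload": {"motion": [0,0,0,0,0,0,1,0,0,0,0,0,0,1,0,0,0,0,0,0,1,0,0,0,0,0,0,1]}}

```text
time: 5.88
position: [0.4744, -0.1422, 0.1711]
tool_rot: [-0.083, 0.997, 0.0, -0.0]
ft_force: [-0.0, 1.3, 0.3]
grip_width: 0.0215
grip_force: 40.0
```

Emit:
{"api": "jog_arm", "payload": {"motion": [0,0,-0.55,0,0,0,1,0,0,-0.55,0,0,0.35,1,0,0,-0.55,0,0,0.35,1,0,0,-0.55,0,0,0.35,1,0,0,0,0,0,0.35,1,-0.5,0.03,0,0,0,0,1,-0.5,0.03,0,0,0,0,1,-0.5,0.03,0,0,0,0,1,-0.5,0.03,0,0,0,0,1,-0.5,0.03,0,0,0,0,1,-0.46,0,0,0,0,0,1,0,0,0,0,0,0,1]}}

```text
time: 7.38
position: [0.5926, -0.1282, 0.2571]
tool_rot: [-0.034, 0.999, 0.0, -0.001]
ft_force: [-0.6, 0.4, -3.0]
grip_width: 0.0211
grip_force: 40.0
```

Emit:
{"api": "jog_arm", "payload": {"motion": [0,0,0,0,0,0,1,0,0,0,0,0,0,1]}}

```text
time: 7.62
position: [0.591, -0.1282, 0.2587]
tool_rot: [-0.034, 0.999, 0.0, -0.001]
ft_force: [1.3, 0.2, -3.5]
grip_width: 0.0214
grip_force: 40.0
```

```bash
python3 - <<'E'
from h import *
o=robot.get_obs();R=Ro.from_quat(o['tool_rot']);print(o['position'],o['grip_width'],o['ft_force'],np.degrees(np.arctan2(-R.as_matrix()[0,1],R.as_matrix()[1,1])))
im={n:robot.camera(n) for n in("scene","side","wrist")}
for n in im:
  for c in'gyr':
    for a,ce,r in blobs(im[n],c,20): print(n,c,a,ce,onz(n,ce,.192,o)[:2])
f=lambda i,x,y:cv2.resize(i[y:y+190,x:x+190],(400,400),interpolation=cv2.INTER_CUBIC)
cv2.imwrite("pics/a1.png",np.hstack([f(im['scene'],120,100),f(im['side'],170,90)]));cv2.imwrite("pics/a1w.png",im['wrist'])
E
```

```text
[ 0.591  -0.1282  0.2587] 0.021446611397754414 [ 1.3429  0.2131 -3.4813] 3.882539120271459
scene g 87 [184.2414 180.5517] [ 0.6627 -0.1226]
scene g 830 [195.6759 228.1373] [ 0.709  -0.0175]
scene y 209 [259.5455 248.5694] [0.6463 0.0912]
scene y 1188 [258.6768 289.6566] [0.6972 0.1487]
scene r 45 [203.3778 129.8889] [ 0.5516 -0.2107]
scene r 53 [210.6038 171.4906] [ 0.6087 -0.1067]
side g 43 [232.2558 142.6512] [ 0.664  -0.1236]
side g 581 [236.4836 203.988 ] [0.5955 0.0788]
side y 91 [283.7582  88.956 ] [ 0.6014 -0.4182]
side y 36 [229.5  99. ] [ 0.7332 -0.3292]
side y 134 [208.5149 204.0448] [0.6476 0.0905]
side y 874 [218.5664 268.0023] [0.5806 0.2362]
side r 1481 [387.6496  23.3113] [ 0.3112 -1.0889]
side r 1056 [437.6297   9.5862] [ 0.0877 -1.3592]
side r 24 [348.75   47.875] [ 0.4449 -0.7776]
side r 132 [262.2955 124.0379] [ 0.6158 -0.2186]
side r 42 [263.5714 172.5952] [ 0.5678 -0.0281]
wrist y 2447 [401.2297 198.3731] [ 0.589  -0.0041]
wrist y 168 [475.0476 259.869 ] [0.6442 0.0784]
wrist r 274 [228.2044 172.8905] [ 0.5764 -0.1535]
wrist r 231 [287.7186 172.8658] [ 0.5731 -0.104 ]
wrist r 283 [262.3392 206.9011] [ 0.6046 -0.123 ]
wrist r 1335 [257.3326 246.9461] [ 0.6433 -0.1247]
```

View pics/a1.png

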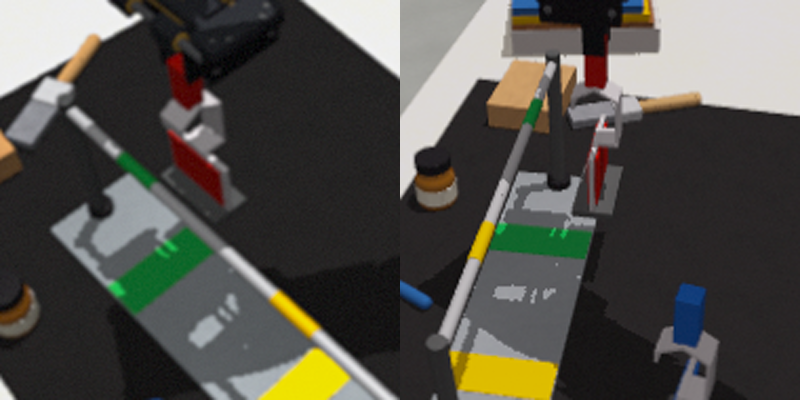

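Both views show the carrier held upright on the robot's side of the rail, opposite the green band. It's at (190,140) in the left panel, with the lip opening above rail height. Next I insert it.

Emit:
{"api": "jog_arm", "payload": {"motion": [-0.36,0,0,0,0,0,1,-0.36,0,0,0,0,0,1,-0.36,0,0,0,0,0,1,-0.36,0,0,0,0,0,1,-0.36,0,0,0,0,0,1,0,0,0,0,0,0,1,0,0,0,0,0,0,1]}}

```text
time: 8.65
position: [0.6637, -0.1232, 0.2587]
tool_rot: [-0.034, 0.999, 0.0, -0.001]
ft_force: [0.0, -1.0, -3.8]
grip_width: 0.0217
grip_force: 40.0
```

```bash
python3 - <<'E'
from h import *
o=robot.get_obs();print(o['position'],o['ft_force'])
im={n:robot.camera(n) for n in("scene","side")}
f=lambda i,x,y:cv2.resize(i[y:y+120,x:x+120],(400,400),interpolation=cv2.INTER_CUBIC)
cv2.imwrite("pics/a2.png",np.hstack([f(im['scene'],130,110),f(im['side'],180,90)]))
E
```

```text
[ 0.6637 -0.1232  0.2587] [ 0.0384 -0.9515 -3.7989]
```

View pics/a2.png

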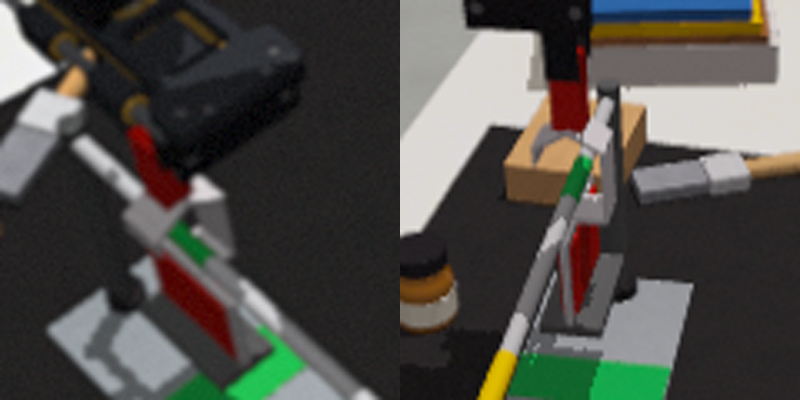

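The rail now passes between lip and stem, above the tile, at the green band. Next I lower it.

Emit:
{"api": "jog_arm", "payload": {"motion": [0,0,0.2,0,0,0,1,0,0,0.2,0,0,0,1,0,0,0.2,0,0,0,1,0,0,0.2,0,0,0,1,0,0,0.05,0,0,0,1,0,0,0,0,0,0,1,0,0,0,0,0,0,1]}}

```text
time: 9.62
position: [0.6643, -0.1235, 0.2256]
tool_rot: [-0.034, 0.999, -0.0, 0.0]
ft_force: [-0.8, -0.1, -3.7]
grip_width: 0.0215
grip_force: 40.0
```

Emit:
{"api": "jog_arm", "payload": {"motion": [0,0,0.04,0,0,0,1,0,0,0.04,0,0,0,1,0,0,0.02,0,0,0,1,0,0,0,0,0,0,1]}}

```text
time: 10.12
position: [0.6644, -0.1234, 0.2223]
tool_rot: [-0.034, 0.999, -0.0, 0.001]
ft_force: [-1.3, -0.1, 3.6]
grip_width: 0.0217
grip_force: 40.0
```

Emit:
{"api": "jog_arm", "payload": {"motion": [0,0.2,0,0,0,0,1,0,0.4,0,0,0,0,1,0,0.4,0,0,0,0,1,0,0.4,0,0,0,0,1,0,0.4,0,0,0,0,1,0,0.2,0,0,0,0,1]}}

```text
time: 10.88
position: [0.6577, -0.0444, 0.2214]
tool_rot: [-0.035, 0.999, -0.002, -0.001]
ft_force: [-3.3, -5.3, 2.4]
grip_width: 0.0214
grip_force: 40.0
```

Emit:
{"api": "jog_arm", "payload": {"motion": [0,0.2,0,0,0,0,1,0,0.4,0,0,0,0,1,0,0.4,0,0,0,0,1,0,0.4,0,0,0,0,1,0,0.4,0,0,0,0,1,0,0.4,0,0,0,0,1,0,0.4,0,0,0,0,1,0,0.3,0,0,0,0,1,0,0.2,0,0,0,0,1,0,0,0,0,0,0,1,0,0,0,0,0,0,1]}}

```text
time: 12.25
position: [0.649, 0.08, 0.2214]
tool_rot: [-0.034, 0.999, -0.0, -0.001]
ft_force: [-4.4, -2.6, 5.5]
grip_width: 0.0215
grip_force: 40.0
```

```bash
python3 - <<'E'
from h import *
o=robot.get_obs();print(o['position'],o['ft_force'])
im={n:robot.camera(n) for n in("scene","side")}
for n in im:
  for c in'y':
    for a,ce,r in blobs(im[n],c,5): print(n,c,a,ce,onz(n,ce,.192)[:2],r[1])
f=lambda i,x,y:cv2.resize(i[y:y+100,x:x+100],(400,400),interpolation=cv2.INTER_CUBIC)
cv2.imwrite("pics/a3.png",np.hstack([f(im['scene'],205,190),f(im['side'],165,150)]))
E
```

```text
[0.649  0.08   0.2214] [-4.3536 -2.6223  5.4534]
scene y 9 [101.7778  94.6667] [ 0.6672 -0.4603] (3.0, 2.0)
scene y 66 [264.9848 253.7879] [0.6456 0.1052] (9.899494171142578, 6.363961219787598)
scene y 716 [255.2137 293.9497] [0.7064 0.1506] (22.609336853027344, 53.358036041259766)
scene y 11 [404.1818 346.    ] [0.585  0.3613] (5.099019527435303, 2.7456257343292236)
side y 36 [471.1389   0.6111] [-0.0982 -1.5868] (2.0, 18.0)
side y 13 [348.3846  34.5385] [ 0.4553 -0.9142] (8.0, 1.0)
side y 263 [262.0152  94.2167] [ 0.6536 -0.3742] (32.8894157409668, 69.63167572021484)
side y 61 [206.623  208.9016] [0.6466 0.1044] (7.056422710418701, 9.099071502685547)
side y 688 [220.3372 269.5087] [0.5768 0.2386] (50.59225845336914, 18.11039161682129)
```

View pics/a3.png

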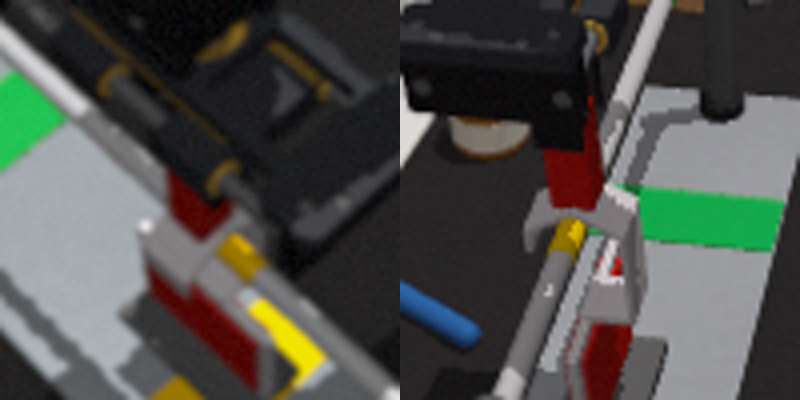

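The carrier is hooked on the rail, with about 22 mm of yellow showing on the left side and none on the other. It needs about 11 mm more.

Emit:
{"api": "jog_arm", "payload": {"motion": [0,0.14,0,0,0,0,1,0,0.14,0,0,0,0,1,0,0,0,0,0,0,1,0,0,0,0,0,0,1]}}

```text
time: 12.85
position: [0.6484, 0.09, 0.2214]
tool_rot: [-0.034, 0.999, -0.001, -0.001]
ft_force: [-3.8, -4.7, 4.4]
grip_width: 0.0212
grip_force: 40.0
```

```bash
python3 - <<'E'
from h import *
o=robot.get_obs();print(o['position'],o['ft_force'])
im={n:robot.camera(n) for n in("scene","side","wrist")}
for n in im:
    for a,ce,r in blobs(im[n],'y',5):
      p=onz(n,ce,.194,o)
      if abs(p[0]-.646)<.02:print(n,a,ce,p[:2],[onz(n,q,.194,o)[1] for q in cv2.boxPoints(r)])
E
```

```text
[0.6484 0.09   0.2214] [-3.759  -4.7477  4.3633]
scene 37 [267.1351 255.6486] [0.6458 0.1112] [np.float64(0.10697395532607867), np.float64(0.10547308043876247), np.float64(0.11591822557758338), np.float64(0.11733873556191998)]
scene 133 [276.5489 273.8045] [0.656  0.1474] [np.float64(0.12777821589764826), np.float64(0.12629885619467288), np.float64(0.1635823096029238), np.float64(0.16475639391002592)]
side 265 [262.0642  94.2566] [ 0.6524 -0.3701] [np.float64(-0.32191409374101654), np.float64(-0.5938241287196394), np.float64(-0.40698323838694617), np.float64(-0.18805510369208434)]
side 36 [206.0556 210.75  ] [0.645  0.1115] [np.float64(0.11611803952578359), np.float64(0.10127161558428888), np.float64(0.1071822851417038), np.float64(0.12180970297911742)]
wrist 188 [230.2128 207.5479] [0.6494 0.0702] [np.float64(0.06613727998920349), np.float64(0.07333104201607073), np.float64(0.0739428991038957), np.float64(0.06662280027702704)]
wrist 262 [285.8893 207.5496] [0.6466 0.1105] [np.float64(0.10495679624913207), np.float64(0.11502404712750497), np.float64(0.11636876883934426), np.float64(0.10612430234092461)]
```

Emit:
{"api": "jog_arm", "payload": {"motion": [0,0.04,0,0,0,0,1,0,0,-0.01,0,0,0,1,0,0,0,0,0,0,1,0,0,0,0,0,0,1]}}

```text
time: 13.5
position: [0.6482, 0.0912, 0.2215]
tool_rot: [-0.034, 0.999, -0.001, -0.001]
ft_force: [-3.1, -5.3, 4.0]
grip_width: 0.0215
grip_force: 40.0
```

```bash
python3 - <<'E'
from h import *
o=robot.get_obs();print(o['position'],o['ft_force'])
im=robot.camera("wrist")
for a,ce,r in blobs(im,'y',5):
      p=onz('wrist',ce,.194,o)
      if abs(p[0]-.646)<.02:print(a,ce,r[1],p[:2],[onz('wrist',q,.194,o)[1] for q in cv2.boxPoints(r)])
E
```

```text
[0.6482 0.0912 0.2215] [-3.0888 -5.2719  3.951 ]
214 [229.5    207.5794] (17.0, 11.0) [0.6493 0.0709] [np.float64(0.06666243122289478), np.float64(0.07457799747185892), np.float64(0.07518863417940992), np.float64(0.0671342081175362)]
228 [284.9474 207.5833] (13.0, 17.0) [0.6466 0.1111] [np.float64(0.10737553229715723), np.float64(0.10620980622058042), np.float64(0.11555871926182992), np.float64(0.11688879571321095)]
```

Emit:
{"api": "jog_arm", "payload": {"motion": [0,0,-0.015,0,0,0,1,0,0,0,0,0,0,1,0,0,0,0,0,0,0,0,0,0,0,0,0,0,0,0,0,0,0,0,0,0,0,0,0,0,0,0,0,0,0,0,0,0,0,0,0,0,0,0,0,0]}}

```text
time: 14.55
position: [0.6493, 0.093, 0.2222]
tool_rot: [-0.034, 0.999, 0.0, 0.0]
ft_force: [-0.7, -1.1, 0.4]
grip_width: 0.0431
grip_force: 0.0
```

```bash
python3 - <<'E'
from h import *
o=robot.get_obs();print(o['position'],o['ft_force'],o['grip_width'])
im=robot.camera("wrist")
for a,ce,r in blobs(im,'y',5):
      p=onz('wrist',ce,.194,o)
      if abs(p[0]-.646)<.02:print(a,ce,r[1],p[:2],[onz('wrist',q,.194,o)[1] for q in cv2.boxPoints(r)])
E
```

```text
[0.6493 0.093  0.2222] [-0.7091 -1.1055  0.4487] 0.043091763179304785
238 [227.5546 205.5882] (17.0, 13.0) [0.6493 0.0712] [np.float64(0.06620797489518063), np.float64(0.07556980589989196), np.float64(0.07616822575561821), np.float64(0.06664098770937764)]
172 [283.1744 205.6512] (17.0, 11.0) [0.6466 0.1116] [np.float64(0.10723869472067105), np.float64(0.11516191981076762), np.float64(0.11646071875542142), np.float64(0.10839709338291184)]
```

Emit:
{"api": "jog_arm", "payload": {"motion": [0,0,0,0,0,0,-1,0,0,0,0,0,0,-1,0,0,-0.3,0,0,0,-1,0,0,-0.5,0,0,0,-1,0,0,-0.7,0,0,0,-1,0,0,-0.8,0,0,0,-1,0,0,-0.8,0,0,0,-1,0,0,0,0,0,0,-1,0,0,0,0,0,0,-1]}}

```text
time: 15.72
position: [0.6487, 0.0929, 0.3457]
tool_rot: [-0.034, 0.999, 0.0, -0.0]
ft_force: [0.8, -0.3, 0.1]
grip_width: 0.0869
grip_force: 0.0
```

```bash
python3 - <<'E'
from h import *
o=robot.get_obs();print(o['position'],o['ft_force'],o['grip_width'])
im={n:robot.camera(n) for n in("scene","side","wrist")}
for a,ce,r in blobs(im['wrist'],'y',5):
      p=onz('wrist',ce,.194,o)
      if abs(p[0]-.646)<.02:print(a,ce,r[1],p[:2],[onz('wrist',q,.194,o)[1] for q in cv2.boxPoints(r)])
f=lambda i,x,y:cv2.resize(i[y:y+170,x:x+170],(400,400),interpolation=cv2.INTER_CUBIC)
cv2.imwrite("pics/a4.png",np.hstack([f(im['scene'],200,140),f(im['side'],165,150)]))
E
```

```text
[0.6487 0.0929 0.3457] [ 0.8189 -0.2779  0.0623] 0.08689771479796292
88 [237.6932 168.2386] (8.0, 11.0) [0.6503 0.0712] [np.float64(0.06740512180763666), np.float64(0.06682656087165895), np.float64(0.07566927519010314), np.float64(0.0763421479746852)]
91 [274.3077 168.4835] (11.0, 7.0) [0.6479 0.1119] [np.float64(0.10771760859788908), np.float64(0.1154559577593064), np.float64(0.11655358594523632), np.float64(0.10873254273716434)]
```

View pics/a4.png

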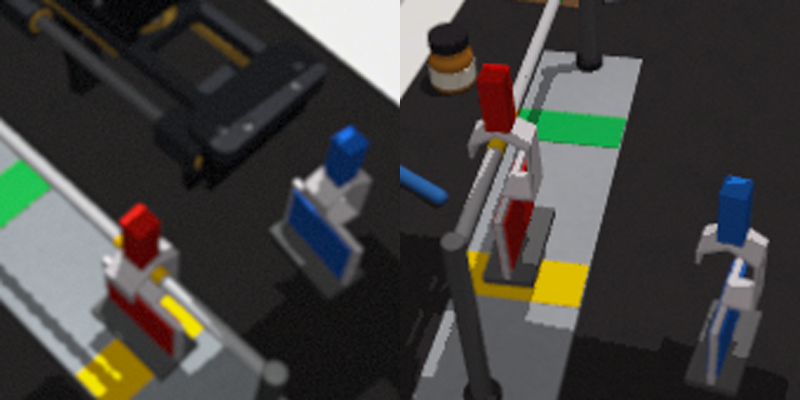

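The red carrier hangs on the rail with yellow showing evenly on both sides, about 8–9 mm each. The gripper is clear and the blue carrier hasn't moved.

```bash
python3 -c "
from rig import robot
print(robot.hand_in())"
```

```text
the job is handed in; nothing more can be done
None
```

The red carrier was hooked on at the green band, slid along the rail and released hanging within about 1 mm of the yellow band's centre; the blue carrier was not touched, and the job is handed in.

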